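Pack up the pump bedplate

TASK

The pump set stands clear of the bench on its jackscrews: pack the gap under the middle of its free end by laying steel packing plates flat on the bench there, squarely one on another and about half their length under the bedplate, adding plates until the gap left over is one the wooden wedge can close. Then slide the wedge, thin end first and in line with the plates, in on top of them until it binds firmly under the bedplate, by hand pressure and not jammed in with great force. Finish still gripping the wedge and holding the pack tight; leave any spare plate and the other things on the bench where they lie.

Things in the scene. Friction and masses are not known exactly. Their poses are not given: they have to be found in the camera images.
- pumpset: motor and stainless pump on a steel bedplate 240 x 440 x 12 mm, held level and rigid on 4 corner jackscrews. Origin: middle of the lower edge of its free end (the motor's fan end, facing the loose plates), so its z is the height of the gap, 27 to 48 mm. Own y points from this edge in under the flat underside, x along the edge, z up. Fan cowl: from 72 mm in, its top 175 mm above the underside
- jackscrew (a point): where the jackscrew on the -x side of the free end meets the underside, 100 mm from the middle of the edge and 28 mm in; another stands 100 mm to the +x side. Feet 42 mm across; screw ends rise to 63 mm above the underside. Nothing else stands under this end
- plate1: one of three identical bare steel packing plates, 44 x 110 x 10 mm, 0.38 kg, lying loose and flat on the bench; origin: centre of its underside; own y runs along its 110 mm length, z up
- plate2: one of three identical bare steel packing plates, 44 x 110 x 10 mm, 0.38 kg, lying loose and flat on the bench; origin: centre of its underside; own y runs along its 110 mm length, z up
- plate3: one of three identical bare steel packing plates, 44 x 110 x 10 mm, 0.38 kg, lying loose and flat on the bench; origin: centre of its underside; own y runs along its 110 mm length, z up
- wedge: hardwood wedge, 40 mm wide, 140 mm long, about 85 g, lying flat; underside flat, top sloping evenly from 29 mm thick at the blunt end to 5 mm at the thin end (5 mm + 0.171 x distance from the thin end). Origin: centre of its underside; own y points to the thin end, z up
- wedge_toe (a point): middle of the lower edge of the wedge's thin end. The wedge binds where its top meets the bedplate's lower edge; when the plates leave 9.5 to 19.5 mm to fill, it binds with 55 to 114 mm still outside, room for a grip. Friction about 0.6
- spray_can: aluminium spray can standing upright, 65 mm across, 190 mm high; bystander; origin: centre of its underside
- bolt_box: open cardboard box of bolts, 150 x 110 x 55 mm; bystander; origin: centre of its underside
- blind_flange: round steel blind flange, 90 mm across, 17 mm thick, lying flat; bystander; origin: centre of its underside
Things that resemble listed ones, but are neither listed nor needed, are in the scene too. Leave any red look-alike of the plate2 alone. Leave any blue or pink look-alike of the plate3 alone.

How it is judged:
At the end, for the whole second after the job is handed in: Each plate flat in the pack (12 mm sideways, 30 mm in or out, 0.12 rad) or within 30 mm of its start; wedge on a plate (>3 N), thin end 20 mm or more under, 15 mm of the middle, 0.12 rad in line, 0.07 rad level, >3 N against the bedplate, still, and held by the fingers (>3 N) (((x of plate1 in the frame of pumpset between -0.012 and 0.012 m and y of plate1 in the frame of pumpset between -0.03 and 0.03 m and angle between the y axis of plate1 and the y axis of pumpset, either way round below 0.12 rad and angle between plate1's own z axis and vertical below 0.06 rad) or (y of plate1 in the frame of pumpset below -0.14 m and height (world z) of plate1 below 0.004 m and distance of plate1 from where it was at the start of the episode below 0.03 m)) and ((x of plate2 in the frame of pumpset between -0.012 and 0.012 m and y of plate2 in the frame of pumpset between -0.03 and 0.03 m and angle between the y axis of plate2 and the y axis of pumpset, either way round below 0.12 rad and angle between plate2's own z axis and vertical below 0.06 rad) or (y of plate2 in the frame of pumpset below -0.14 m and height (world z) of plate2 below 0.004 m and distance of plate2 from where it was at the start of the episode below 0.03 m)) and ((x of plate3 in the frame of pumpset between -0.012 and 0.012 m and y of plate3 in the frame of pumpset between -0.03 and 0.03 m and angle between the y axis of plate3 and the y axis of pumpset, either way round below 0.12 rad and angle between plate3's own z axis and vertical below 0.06 rad) or (y of plate3 in the frame of pumpset below -0.14 m and height (world z) of plate3 below 0.004 m and distance of plate3 from where it was at the start of the episode below 0.03 m)) and (contact force between wedge and plate1 above 3 N or contact force between wedge and plate2 above 3 N or contact force between wedge and plate3 above 3 N) and contact force between wedge and pumpset above 3 N and contact force between the fingers and wedge above 3 N and y of wedge_toe in the frame of pumpset above 0.02 m and x of wedge in the frame of pumpset between -0.015 and 0.015 m and angle between the y axis of wedge and the y axis of pumpset, either way round below 0.12 rad and angle between wedge's own z axis and vertical below 0.07 rad and linear speed of wedge below 0.01 m/s); the arm keeps its last pose, push and grip.
It fails at once if the wedge is forced against the bedplate with over 80 N (contact force between wedge and pumpset above 80 N).
It fails at once if a bystander is moved by more than 30 mm (distance of any of spray_can, bolt_box, blind_flange from where it was at the start of the episode above 0.03 m).
It also fails if it takes over 72 s, if anything falls off the work surface, if the arm or the gripper's body presses on something with over 40 N, if the wrist force passes 120 N, or if a joint passes its speed limit or range.

ROBOT

A 6-joint arm with a two-finger parallel gripper is mounted at the origin on the work surface. World frame = base frame: x ahead of the robot, y to its left, z up, the work surface at z = 0. Lengths are in m, angles in rad, forces in N, time in s.
With the tool pointing down it reaches from about 0.375 to 0.975 m from the base axis. Payload 3.8 kg.
Tool frame: the origin (TCP) lies midway between the tips of the shut fingers; the grasp point (between the pads) lies 19 mm behind it; x points along the fingers, y is the direction in which the jaws open and shut, and the axes are right-handed (so a half turn about x gives the same grasp; the last joint's range is limited). The gripper opens to 88 mm and grips with 3 to 60 N. Pads are 18 mm wide; open, the fingers measure 123 mm over their backs; the gripper's body (75 mm by 187 mm) begins 45 mm behind the grasp point.
Start: joints at [1.27, 0.264, 1.604, -0, 1.274, -0.037], TCP at [0.176, 0.652, 0.239] pointing down, gripper open.
Joint ranges: [-2.63, 2.63], [-0.94, 2.18], [0.31, 2.57], [-1.31, 4.45], [0, 2.66], [-2.55, 2.55]. Speed limits (rad/s): [2.57, 2.57, 3.14, 3.14, 3.14, 3.14].

INTERFACE

Orientations are given as a rotation vector (axis times angle).
In Python, from cell import manip, inverse_kinematics, cams, order gives the robot as it stands. Calls block until the motion is done:
- manip.move_pose(position, orientation): joint-space move of the TCP to a pose.
- manip.move_linear(position, rate=0.15, rot=None): straight line of the TCP; rot=None keeps the orientation; rate is the mean speed in m/s.
- manip.set_joints(angles): joint-space move.
- manip.set_gripper(opening, force=None): finger opening in m; force is the grip in N (None keeps the last); returns when the fingers have stopped.
- manip.dwell(seconds).
- inverse_kinematics(position, orientation): joint angles nearest the present ones, or None.
- manip.state(): the state.
- cams.capture(name): name is "side" or "top" or "wrist"; returns a dict with "image" (400x640x3 uint8, blue, green, red), "z_map" (400x640 float32, m along the optical axis (not along the pixel's ray), 0 where there is no reading), "intrinsics" (3x3 intrinsics, pixels), "position" and "orientation" of the camera in the world; the wrist camera has in their place "T_tool_cam" (4x4, takes a point from camera to tool coordinates, whose origin is the TCP and whose axes are the tool frame's). Camera axes: x right, y down, z forward; pixel columns grow to the right and rows downward; lengths in m; the calibration is good to about 2 mm. A picture is of the moment at which its call begins: read the wrist's pose just before it.
A pose or a line that the arm cannot do raises manip.IKError and nothing moves.
- order.close_job(): hands the job in, once; it reports no verdict.
The state is a dict: "clock": time; "joint_pos": joint angles; "joint_velocities": joint speeds; "tau": joint torques, N m; "tool_pos": TCP position; "tcp_rot": TCP orientation; "contact_force": force on the tool from outside, world axes, zero at the start; "moment": the same for the moment, N m; "gripper_width": finger opening in m.
Only numpy, scipy, OpenCV 4.12 (cv2) and the standard library are available. Lean on these libraries where they do the work, as an engineer would, in place of code of your own. Each camera call takes 0.05 s, during which the arm holds its last target. There are 200 camera calls.

## Working session

There is one attempt and no reset: what is moved stays moved. The work goes in short steps, each a Python script; the robot and the scene stay as the last script left them, time stands still between calls to the robot, and variables do not carry over. Pictures are saved under pics/ and viewed, about 8 in all and at most 12, crops included, and the job is handed in when it is done.

```bash
ls; mkdir -p pics
python3 - <<'E'
from cell import manip,cams
import cv2,numpy as np
for n in ["top","side"]:
    c=cams.capture(n); cv2.imwrite(f"pics/{n}0.png",c["image"]); np.savez(f"{n}0.npz",**c)
    print(n,c["intrinsics"].tolist(),c["position"],c["orientation"])
c=cams.capture("wrist");print(c["T_tool_cam"]);s=manip.state();print(s["clock"],s["tool_pos"],s["tcp_rot"])
E
```

```text
pics
top [[427.14622762244596, 0.0, 320.5769543768199], [0.0, 427.14622762244596, 199.10213743290416], [0.0, 0.0, 1.0]] [ 0.38826005 -0.18866072  1.19461945] [-2.14127646  2.14259579 -0.15990794]
side [[454.0003736548324, 0.0, 316.5618855119905], [0.0, 454.0003736548324, 199.54064829792992], [0.0, 0.0, 1.0]] [ 0.00450719 -0.71463439  0.88141787] [-2.23813693  0.89016161 -0.38143132]
[[-1.76829110e-04 -2.87211454e-01  9.57867188e-01 -1.45512468e-01]
 [ 9.99999909e-01 -4.22730009e-04  5.78537336e-05 -5.29647924e-04]
 [ 3.88302950e-04  9.57867111e-01  2.87211503e-01 -7.37462234e-02]
 [ 0.00000000e+00  0.00000000e+00  0.00000000e+00  1.00000000e+00]]
0.15 [0.17584836 0.65112093 0.23767916] [ 0.20575376  1.5611286  -0.20846134]
```

View pics/top0.png

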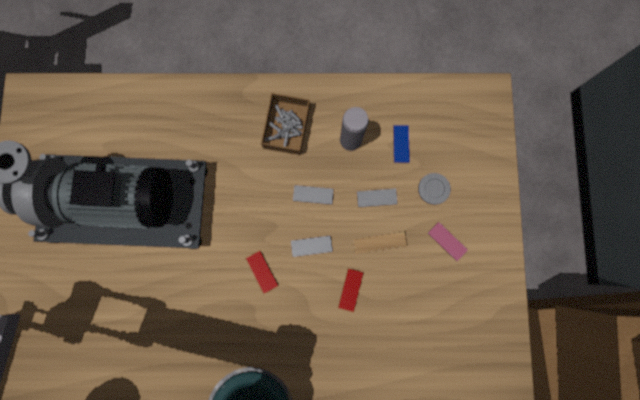

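View pics/side0.png

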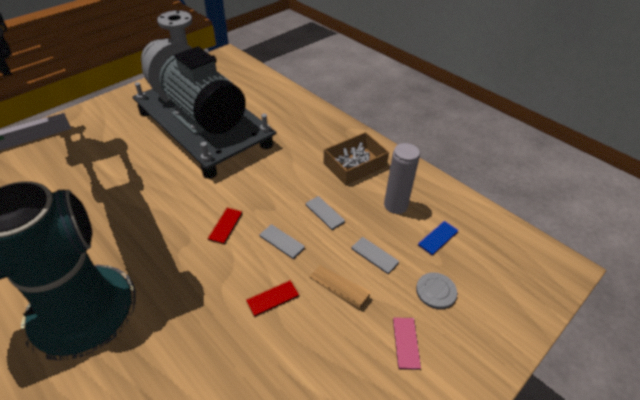

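Candidates in the top view:
- Grey plates (wanted): (313,195), (377,198), (312,246).
- Red look-alikes at (262,272) and (350,290), blue (401,144), pink (448,241): left alone.
- Wedge: (380,241). The side view shows its blunt end at about (362,300), on the right.
- Pump free end: column ~205 in the top view, facing right.

Next I'll measure their positions.

```bash
cat > h.py <<'E'
import numpy as np,cv2
from scipy.spatial.transform import Rotation as R
from cell import manip,cams,inverse_kinematics,order
def pose(c,st=None):
    if "T_tool_cam" in c:
        T=np.eye(4);T[:3,:3]=R.from_rotvec(st["tcp_rot"]).as_matrix();T[:3,3]=st["tool_pos"];T=T@c["T_tool_cam"];return T[:3,:3],T[:3,3]
    return R.from_rotvec(c["orientation"]).as_matrix(),np.array(c["position"])
def rays(uv,K):
    uv=np.atleast_2d(uv).astype(float);return np.c_[(uv[:,0]-K[0,2])/K[0,0],(uv[:,1]-K[1,2])/K[1,1],np.ones(len(uv))]
def plane(uv,z,c,st=None):
    Rm,p=pose(c,st);d=rays(uv,c["intrinsics"])@Rm.T;return p+d*((z-p[2])/d[:,2])[:,None]
def cloud(c,st=None):
    Rm,p=pose(c,st);h,w=c["z_map"].shape;u,v=np.meshgrid(np.arange(w),np.arange(h))
    P=(rays(np.c_[u.ravel(),v.ravel()],c["intrinsics"])*c["z_map"].reshape(-1,1))@Rm.T+p
    P[c["z_map"].ravel()==0]=np.nan;return P.reshape(h,w,3)
def proj(P,c,st=None):
    Rm,p=pose(c,st);q=(np.atleast_2d(P)-p)@Rm@c["intrinsics"].T;return q[:,:2]/q[:,2:]
E
python3 - <<'E'
from h import *
c=dict(np.load("top0.npz"));hsv=cv2.cvtColor(c["image"],cv2.COLOR_BGR2HSV);P=cloud(c)
for n,(u,v) in dict(bench=(330,170),p1=(313,195),p2=(377,198),p3=(312,246),wedge=(380,241),flange=(434,188),can=(355,115),box=(286,125),bed=(198,215)).items(): print(n,hsv[v,u],P[v,u].round(4))
m=((hsv[...,1]<70)&(hsv[...,2]>90)).astype(np.uint8)
m[:,:285]=0
for k in cv2.findContours(m,0,2)[0]:
    a=cv2.contourArea(k)
    if 300<a<1200 and cv2.boundingRect(k)[1]>75:
        r=cv2.minAreaRect(k);b=plane(cv2.boxPoints(r),.01,c)[:,:2];print("grey",np.round(r[0]),a,b.mean(0).round(4),np.round(b,3).tolist())
# wedge via depth
w=P[225:258,345:412];s=w[...,2]>.004;k=cv2.minAreaRect(w[s][:,:2].astype(np.float32));print("wedge",k)
ys=w[s];A=np.c_[ys,np.ones(len(ys))];print(np.linalg.lstsq(np.c_[ys[:,:2],np.ones(len(ys))],ys[:,2],rcond=None)[0])
# bedplate: cells with z .03...07 near the end
q=P[150:255,150:225].reshape(-1,3);q=q[(q[:,2]>.03)&(q[:,2]<.07)];print(np.histogram(q[:,2],bins=20));print(q[:,:2].min(0),q[:,:2].max(0),cv2.minAreaRect(q[:,:2].astype(np.float32)))
E
```

```text
bench [ 17 102 147] [ 0.6545 -0.2133 -0.0011]
p1 [100   6 137] [ 0.5804 -0.165   0.0094]
p2 [120   6 134] [ 0.5711 -0.3442  0.0131]
p3 [105   3 146] [ 0.4377 -0.1626  0.0107]
wedge [ 16 104 162] [ 0.4511 -0.3499  0.0141]
flange [110   6 122] [ 0.5985 -0.5033  0.0184]
can [144   9 139] [ 0.749 -0.271  0.192]
box [140   6 125] [ 0.7765 -0.0888  0.0345]
bed [105  15  70] [0.5186 0.1423 0.0568]
grey [311. 246.] 656.0 [ 0.4381 -0.16  ] [[0.455, -0.1], [0.469, -0.213], [0.421, -0.22], [0.407, -0.107]]
grey [377. 197.] 614.5 [ 0.5733 -0.344 ] [[0.593, -0.286], [0.601, -0.399], [0.554, -0.402], [0.545, -0.289]]
grey [313. 194.] 624.5 [ 0.5819 -0.164 ] [[0.563, -0.105], [0.611, -0.109], [0.6, -0.223], [0.553, -0.218]]
grey [434. 188.] 787.5 [ 0.5988 -0.5055] [[0.643, -0.462], [0.643, -0.553], [0.554, -0.548], [0.555, -0.459]]
grey [402. 144.] 616.0 [ 0.7297 -0.4179] [[0.787, -0.395], [0.787, -0.444], [0.672, -0.44], [0.672, -0.392]]
grey [355. 119.] 489.0 [ 0.8034 -0.2851] [[0.803, -0.234], [0.857, -0.286], [0.804, -0.336], [0.75, -0.284]]
wedge ((0.45189401507377625, -0.3394158184528351), (0.08855562657117844, 0.1703864485025406), 0.006004486698657274)
[ 0.03019487 -0.15421333 -0.05081226]
(array([  3,   7,   7,  12,  11,  18,  68, 150, 335, 582, 698, 638, 415,
       193,  69,  29,  14,  13,  14,  17]), array([0.04513699, 0.0463728 , 0.04760861, 0.04884442, 0.05008023,
       0.05131604, 0.05255185, 0.05378766, 0.05502347, 0.05625928,
       0.05749508, 0.05873089, 0.0599667 , 0.06120251, 0.06243832,
       0.06367413, 0.06490994, 0.06614575, 0.06738156, 0.06861737,
       0.06985318]))
[0.43056527 0.12859649] [0.67350226 0.28029785] ((0.5517128705978394, 0.20853783190250397), (0.152303546667099, 0.24020683765411377), 87.85015106201172)
```

```bash
cat >> h.py <<'E'
def rot(yaw=0.,tilt=0.):
    # fingers down, tilted toward pump +y by tilt; jaws along pump x; camera on the outer side
    s,c=np.sin(tilt),np.cos(tilt)
    M=np.array([[0,-1,0],[s,0,c],[-c,0,s]],float)
    return (R.from_euler('z',yaw)*R.from_matrix(M)).as_rotvec()
def snap(name):
    st=manip.state();c=cams.capture("wrist");cv2.imwrite(f"pics/{name}.png",c["image"])
    np.savez(name+".npz",tool_pos=st["tool_pos"],tcp_rot=st["tcp_rot"],**c);return c,st
E
python3 - <<'E'
from h import *
for p,t in [((.55,.09,.05),0),((.55,.09,.05),.35),((.58,-.19,.02),.35),((.45,-.39,.02),.35),((.57,-.37,.02),.35),((.55,-.05,.3),0)]:
    q=inverse_kinematics(p,rot(0,t));print(p,t,None if q is None else np.round(q,2))
p=manip.state()["tool_pos"];manip.move_linear([p[0],p[1],.42],rate=.3)
manip.move_pose([.54,-.06,.32],rot(0,0))
c,st=snap("w1");print(st["clock"],st["tool_pos"],st["contact_force"])
E
```

```text
(0.55, 0.09, 0.05) 0 None
(0.55, 0.09, 0.05) 0.35 None
(0.58, -0.19, 0.02) 0.35 [-0.52  0.46  1.82  0.35  1.07  2.42]
(0.45, -0.39, 0.02) 0.35 [-0.88  0.49  1.77  0.24  1.16  2.13]
(0.57, -0.37, 0.02) 0.35 [-0.74  0.61  1.59  0.28  1.2   2.27]
(0.55, -0.05, 0.3) 0 NoneTraceback (most recent call last):
  File "<stdin>", line 5, in <module>
cell.IKError: the arm cannot take that pose within its joint ranges
```

```bash
sed -i 's/\[\[0,-1,0\],\[s,0,c\],\[-c,0,s\]\]/[[0,1,0],[s,0,-c],[-c,0,-s]]/; s/camera on the outer side/camera on the pump side/' h.py
python3 - <<'E'
from h import *
for p,t in [((.55,.09,.05),0),((.55,.09,.05),.35),((.58,-.19,.02),.35),((.45,-.39,.02),.35),((.57,-.37,.02),.35),((.54,-.12,.32),0)]:
    q=inverse_kinematics(p,rot(0,t));print(p,t,None if q is None else np.round(q,2))
manip.move_pose([.54,-.08,.32],rot(0,0))
c,st=snap("w1");print(st["clock"],st["tool_pos"],st["contact_force"])
E
```

```text
(0.55, 0.09, 0.05) 0 [ 0.12  0.24  2.02 -0.    0.89  0.12]
(0.55, 0.09, 0.05) 0.35 [-0.09  0.25  2.05  0.44  0.93 -0.38]
(0.58, -0.19, 0.02) 0.35 [-0.52  0.46  1.82  0.35  1.07 -0.72]
(0.45, -0.39, 0.02) 0.35 [-0.88  0.49  1.77  0.24  1.16 -1.01]
(0.57, -0.37, 0.02) 0.35 [-0.74  0.61  1.59  0.28  1.2  -0.87]
(0.54, -0.12, 0.32) 0 [-0.26 -0.01  1.76 -0.    1.39 -0.26]
3.8 [ 0.54025503 -0.07931921  0.32010984] [ 0.18554196 -0.44270323 -0.43327356]
```

View pics/w1.png

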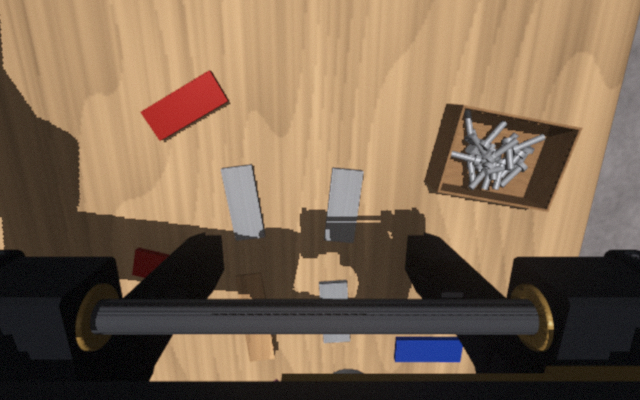

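This view shows the grey plates at (242,200) and (345,205), with the third partly hidden at (334,310); the box is at right. Next, the pump edge from above, along with refined plate positions.

Run:
```python
from h import *
manip.move_pose([.53,.11,.38],rot(0,0))
c,st=snap("w2");print(st["clock"])
P=cloud(c,st);z=P[...,2]
# bench offset outside edge & bedplate
b=(P[...,1]>.02)&(P[...,1]<.11)&(abs(P[...,0]-.55)<.1);print("bench z",np.nanmedian(z[b]),np.nanmean(z[b]),b.sum())
m=(z>.045)&(z<.07)&(P[...,1]>.1)&(P[...,1]<.2)
t=z[m];print("bed z",np.median(t),len(t))
m=m.astype(np.uint8)*255;cv2.imwrite("pics/m.png",m)
E=[]
zt=np.median(t)
for u in range(0,640,4):
    col=np.where(m[:,u])[0]
    if len(col)>5: 
        E.append(P[col.max(),u] if 0 else plane([u,col.max()+.5],zt,c,st)[0])
E=np.array(E);print(E[::6].round(4))
r=cv2.minAreaRect(P[m>0][:,:2].astype(np.float32));print(r)
d=dict(np.load("w1.npz"));s1=d
hsv=cv2.cvtColor(d["image"],cv2.COLOR_BGR2HSV);g=((hsv[...,1]<50)&(hsv[...,2]>60)).astype(np.uint8)
for k in cv2.findContours(g[140:300,180:400].copy(),0,2,offset=(180,140))[0]:
    if cv2.contourArea(k)>300:
        r=cv2.minAreaRect(k);q=plane(cv2.boxPoints(r),.01,d,s1)[:,:2];print("grey",np.round(r[0]),cv2.contourArea(k),q.mean(0).round(4),q.round(3).tolist())
```

```text
4.6667
bench z -6.519184169584413e-05 0.13598632735961097 10003
bed z 0.057912620817287735 8386
[[0.434  0.1396 0.0579]
 [0.4669 0.1383 0.0579]
 [0.4998 0.1369 0.0579]
 [0.5328 0.1356 0.0579]
 [0.5659 0.1342 0.0579]
 [0.599  0.1329 0.0579]
 [0.6323 0.1302 0.0579]
 [0.6656 0.1288 0.0579]]
((0.5514317750930786, 0.16886495053768158), (0.06965924799442291, 0.2402990758419037), 87.71221160888672)
grey [333. 290.] 472.0 [ 0.5703 -0.3006] [[0.548, -0.284], [0.592, -0.284], [0.593, -0.317], [0.549, -0.317]]
grey [343. 205.] 2104.5 [ 0.5824 -0.1636] [[0.554, -0.216], [0.566, -0.105], [0.609, -0.111], [0.601, -0.222]]
grey [243. 203.] 2153.5 [ 0.4387 -0.1599] [[0.41, -0.108], [0.454, -0.1], [0.469, -0.211], [0.422, -0.221]]
```

View pics/w2.png

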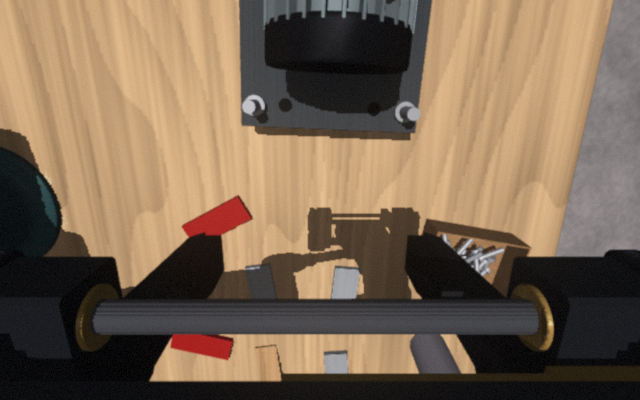

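The gap is 57.9 − 12 = 45.9 mm, so all three plates are needed, leaving 15.9 mm for the wedge. The edge midpoint is about (0.550, 0.135) with yaw −0.042. Now the first plate.

```bash
cat >> h.py <<'E'
O=np.array([.5497,.1347]);YAW=-.042;TILT=.15;G=.030;YC=-.008
def pw(x,y,z):
    c,s=np.cos(YAW),np.sin(YAW);return [O[0]+c*x-s*y,O[1]+s*x+c*y,z]
def grasp(cx,cy,yaw,off,z=.0045,open_=.064):
    p=np.array([cx+off*np.sin(yaw),cy-off*np.cos(yaw)]);r=rot(yaw,TILT)
    manip.set_gripper(open_,60)
    manip.move_pose([*p,.09],r);manip.move_linear([*p,z],rate=.12)
    manip.set_gripper(0.,60);s=manip.state()
    print("grip",s["clock"],s["gripper_width"],np.round(s["tool_pos"],4),np.round(s["contact_force"],1))
    manip.move_linear([*p,.13],rate=.2)
def insert(level,check=None,x=0.):
    h=.010*level
    manip.move_pose(pw(x,YC-G-.10,.12),rot(YAW,TILT))
    z=h+.0045+.005
    manip.move_linear(pw(x,YC-G-.10,z),rate=.2)
    print("w",manip.state()["gripper_width"])
    if check:
        c=cams.capture("side");cv2.imwrite(f"pics/{check}.png",c["image"]);np.savez(check+".npz",**c)
def seat(level,x=0.):
    h=.010*level
    manip.move_linear(pw(x,YC-G,h+.0095),rate=.12)
    manip.move_linear(pw(x,YC-G,h+.0042),rate=.04)
    print("seat",np.round(manip.state()["contact_force"],1),manip.state()["gripper_width"])
    manip.set_gripper(.064)
    manip.move_linear(pw(x,YC-G-.06,h+.012),rate=.15)
    manip.move_linear(pw(x,YC-G-.09,.13),rate=.25)
    print("t",manip.state()["clock"])
E
python3 - <<'E'
from h import *
grasp(.5822,-.164,-.09,G)
insert(0,"s1")
im=cv2.imread("pics/s1.png")[90:260,120:360];cv2.imwrite("pics/s1c.png",cv2.resize(im,None,fx=3,fy=3))
E
```

```text
grip 8.15 0.04247732624664148 [ 0.5799 -0.1942  0.0053] [-1.2 -0.4  4.5]
w 0.04212039952541776
```

View pics/s1c.png

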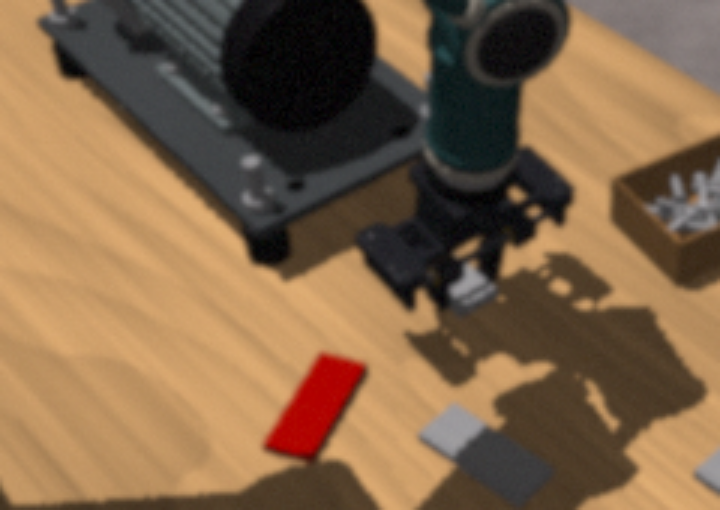

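The plate is held, seen in the crop at about (470,290). I'll seat it and then fetch the second plate.

Run:
```python
from h import *
seat(0)
manip.move_pose([.50,-.10,.30],rot(YAW,-.45))
c,st=snap("w3");print(st["clock"])
cv2.imwrite("pics/w3c.png",c["image"])
```

```text
seat [-1.4 -0.5  4.5] 0.04293194882920059
t 13.425
14.2333
```

View pics/w3.png

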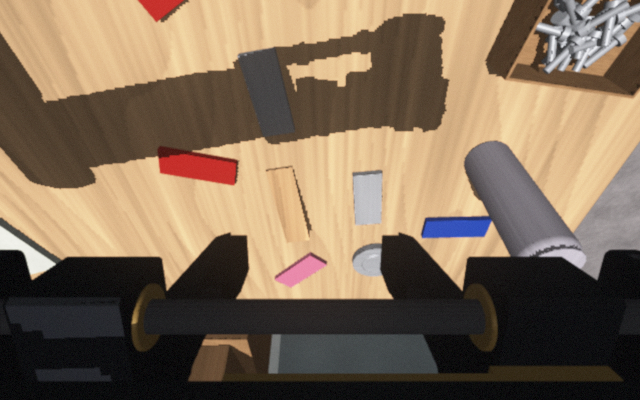

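My tilt pointed the wrong way, so this view misses the pump. It does show plate C at (368,198) and the wedge at (288,205), with its thick end at the bottom, around (300,238). I'll measure both and check the seated plate by tilting the other way.

Run:
```python
from h import *
d=dict(np.load("w3.npz"));hsv=cv2.cvtColor(d["image"],cv2.COLOR_BGR2HSV)
g=((hsv[...,1]<50)&(hsv[...,2]>60)).astype(np.uint8)[160:232,345:392].copy()
k=max(cv2.findContours(g,0,2,offset=(345,160))[0],key=cv2.contourArea);q=plane(cv2.boxPoints(cv2.minAreaRect(k)),.01,d,d)[:,:2];print("C",q.mean(0).round(4),q.round(3).tolist())
q=plane(cv2.approxPolyDP(k,4,True)[:,0],.01,d,d)[:,:2];print(q.round(3).tolist())
P=cloud(d,d)[155:250,255:320].reshape(-1,3);P=P[(P[:,2]>.0075)&(P[:,2]<.04)]
r=cv2.minAreaRect(P[:,:2].astype(np.float32));print("wedge",r,len(P))
top=P[P[:,2]>.022];print("thick part",top.mean(0),np.percentile(P[:,1],[1,99]),np.percentile(P[:,0],[1,99]))
q=plane([[267,169],[291,166],[289,243],[309,238]],.0,d,d);print(q[:2].round(4), plane([[289,241],[310,237]],.029,d,d).round(4))
manip.move_pose([.55,-.05,.25],rot(YAW,.7))
c,st=snap("w4");print(st["clock"])
g=cv2.resize(c["image"][0:280,120:520],None,fx=2,fy=2,interpolation=2);cv2.imwrite("pics/w4c.png",g)
```

```text
C [ 0.5725 -0.3406] [[0.548, -0.282], [0.589, -0.283], [0.6, -0.4], [0.552, -0.398]]
[[0.589, -0.283], [0.548, -0.286], [0.556, -0.398], [0.598, -0.394]]
wedge ((0.44853177666664124, -0.352023184299469), (0.04032069817185402, 0.13231304287910461), 8.109552383422852) 1569
thick part [ 0.45551491 -0.39825626  0.02491373] [-0.41540198 -0.29650423] [0.42451015 0.47541256]
[[ 0.4196 -0.2809  0.    ]
 [ 0.4563 -0.2766  0.    ]] [[ 0.4422 -0.4158  0.029 ]
 [ 0.4786 -0.4066  0.029 ]]
15.2917
```

View pics/w4c.png

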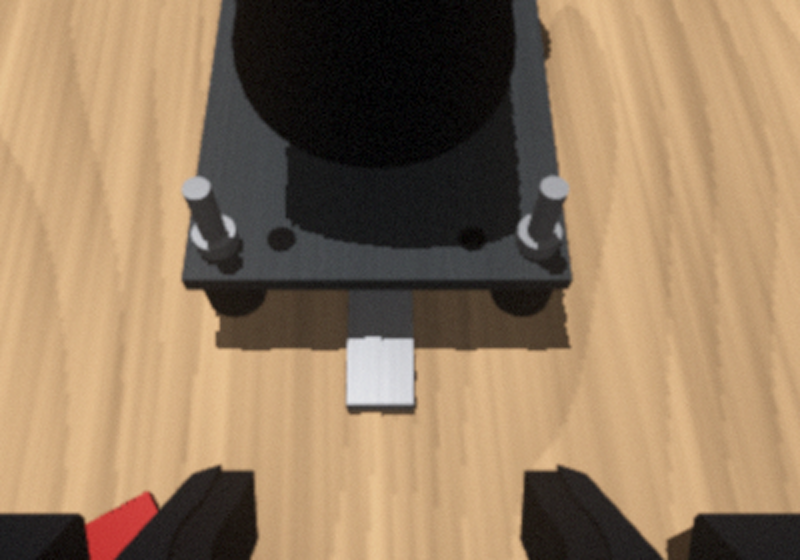

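The first plate sits square and central: in the crop its end is at (347–414, 405) and the bedplate spans 185–570. Now the second plate.

Run:
```python
from h import *
d=dict(np.load("w4.npz"))
c,s=np.cos(YAW),np.sin(YAW)
f=lambda q:(q[:,:2]-O)@np.array([[c,-s],[s,c]])
print("plate end (pump frame)",f(plane([[293.5,202],[327,202]],.01,d,d)).round(4))
print("bed top edge ends",f(plane([[212,140.5],[405,140]],.0579,d,d)).round(4))
grasp(.4385,-.160,.122,G)
insert(1);seat(1)
manip.move_pose([.55,-.05,.25],rot(YAW,.7))
c,st=snap("w5");print(st["clock"])
g=cv2.resize(c["image"][100:280,220:420],None,fx=4,fy=3,interpolation=2);cv2.imwrite("pics/w5c.png",g)
```

```text
plate end (pump frame) [[-0.0189 -0.064 ]
 [ 0.0239 -0.064 ]]
bed top edge ends [[-0.1171 -0.0021]
 [ 0.1185 -0.0018]]
grip 17.8083 0.04278014357326764 [ 0.4426 -0.1901  0.0052] [-1.1 -0.7  5.8]
w 0.04275021283218921
seat [-0.7 -0.4  4.2] 0.04286580021851323
t 23.0083
23.6
```

View pics/w5c.png

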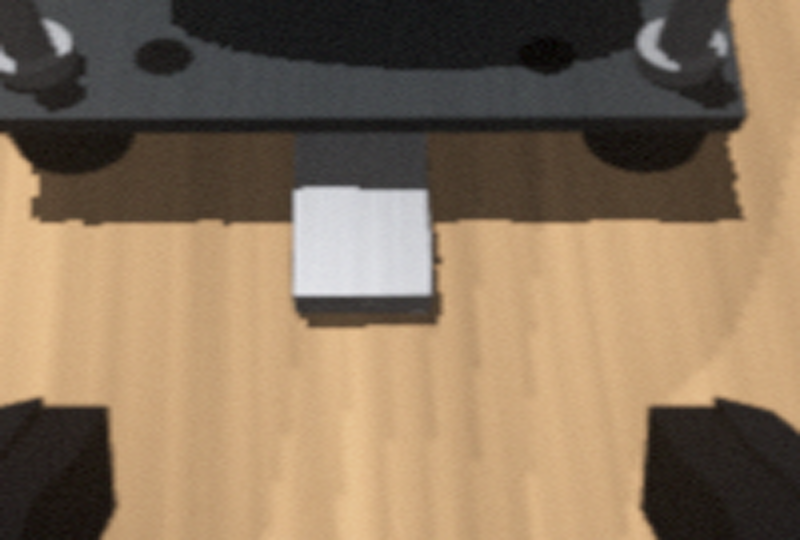

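The second plate lies squarely on the first, at crop (293–432, 296). Now the third plate.

Run:
```python
from h import *
grasp(.5728,-.3403,.075,G)
insert(2);seat(2)
manip.move_pose([.55,-.05,.25],rot(YAW,.7))
c,st=snap("w6");print(st["clock"])
g=cv2.resize(c["image"][100:280,220:420],None,fx=4,fy=3,interpolation=2);cv2.imwrite("pics/w6c.png",g)
```

```text
grip 26.5167 0.04273163867630284 [ 0.5755 -0.3706  0.0053] [-0.  -0.7  2.3]
w 0.04243993522197239
seat [-2.  -0.5  4.8] 0.04264416338485087
t 32.1417
32.7333
```

View pics/w6c.png

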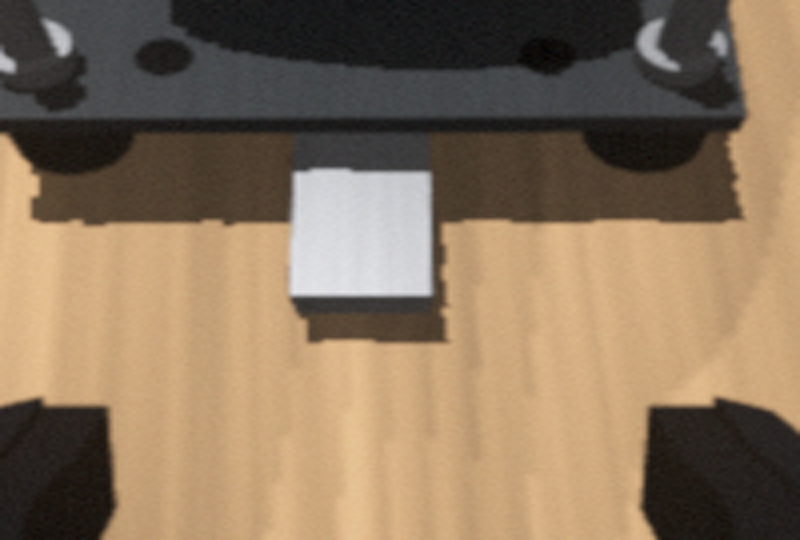

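Run:
```python
from h import *
c,s=np.cos(YAW),np.sin(YAW)
f=lambda q:(q[:,:2]-O)@np.array([[c,-s],[s,c]])
for n,z,v,us in (("w4",.01,202,(293.5,327)),("w5",.02,198.6,(293.5,328)),("w6",.03,198.8,(292.7,328))):
    d=dict(np.load(n+".npz"));print(n,f(plane([[u,v] for u in us],z,d,d)).round(4))
    P=cloud(d,d);q=P[150:205,296:325].reshape(-1,3);g=f(q);m=(g[:,1]<-.02)&(g[:,1]>-.09)
    for a in np.arange(-.085,-.02,.01):
        k=m&(g[:,1]>a)&(g[:,1]<a+.01);print(round(a,3),q[k,2].mean().round(4) if k.any() else None,end="; ")
    print()
```

```text
w4 [[-0.0189 -0.064 ]
 [ 0.0239 -0.064 ]]
-0.085 None; -0.075 None; -0.065 0.0077; -0.055 0.0098; -0.045 0.0098; -0.035 0.0098; -0.025 0.0097; 
w5 [[-0.0189 -0.0641]
 [ 0.0241 -0.0642]]
-0.085 None; -0.075 None; -0.065 0.0137; -0.055 0.0198; -0.045 0.0197; -0.035 0.0196; -0.025 0.0197; 
w6 [[-0.0192 -0.0684]
 [ 0.0237 -0.0686]]
-0.085 None; -0.075 0.0268; -0.065 0.0212; -0.055 0.0297; -0.045 0.0298; -0.035 0.0298; -0.025 0.0297;
```

The pack is flat and square: plate tops at 9.8, 19.8 and 29.8 mm, x ≈ +2 mm, outer ends at −64, −64 and −68 mm. About 16 mm is left for the wedge. I'll grasp it near the blunt end and bring it in over the pack.

Run:
```python
from h import *
grasp(.449,-.345,.145,.052,z=.0095,open_=.07)
manip.move_pose(pw(0,-.17,.12),rot(YAW,TILT))
manip.move_linear(pw(0,-.17,.0435),rate=.2)
manip.move_linear(pw(0,-.095,.0435),rate=.1)
s=manip.state();print(s["clock"],s["gripper_width"],np.round(s["contact_force"],1),np.round(s["tool_pos"],4))
f0=np.array(s["contact_force"]);z=.0435
while z>.036:
    z-=.0007;manip.move_linear(pw(0,-.095,z),rate=.03)
    s=manip.state();f=np.array(s["contact_force"])-f0
    if f[2]>2.5:break
print("down",z,np.round(f,1),np.round(s["tool_pos"],4),s["clock"])
c=cams.capture("side");cv2.imwrite("pics/s2.png",cv2.resize(c["image"][100:240,150:350],None,fx=4,fy=4,interpolation=2))
```

```text
grip 35.9 0.0393268586039935 [ 0.4566 -0.3967  0.01  ] [-2.4 -0.7  2.5]
39.475 0.03954014668842736 [ 0.3  0.2 -0.3] [0.5458 0.0397 0.0436]
down 0.0393 [-2.1 -0.6  4.4] [0.5458 0.0397 0.0398] 40.975
```

View pics/s2.png

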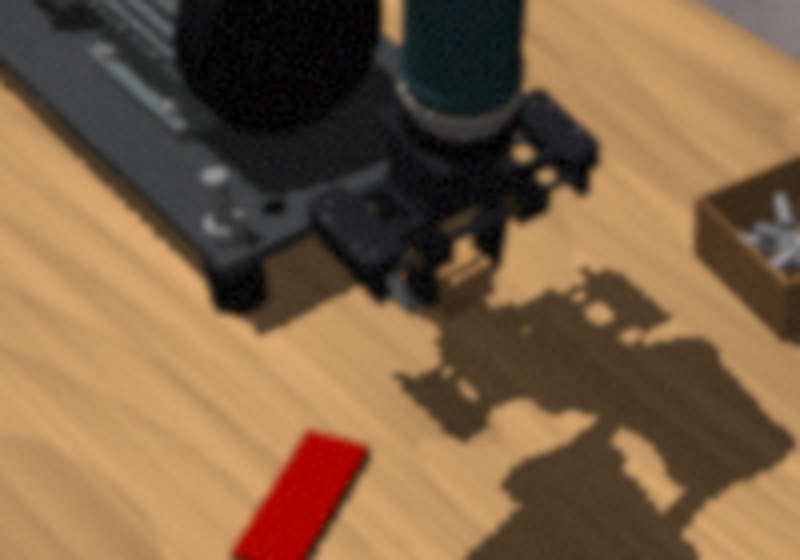

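The wedge touched down at TCP z 39.8 mm, as predicted, and the side view shows it held in line over the pack at about (465,280). Now I'll push it in slowly while watching the force.

Run:
```python
from h import *
ax=np.array([-np.sin(YAW),np.cos(YAW)])
f0=np.array(manip.state()["contact_force"]);y=-.095;n=0
while y<-.035:
    y+=.003 if y<-.071 else .0007
    manip.move_linear(pw(0,y,.0394),rate=.04);manip.dwell(.05)
    s=manip.state();f=np.array(s["contact_force"])-0;push=-f[:2]@ax;n+=1
    if n%6==0 or push>9:print(round(y,4),round(push,1),np.round(f,1),np.round(s["tool_pos"],4),round(s["clock"],1))
    if push>22 or abs(f[2])>30 or s["clock"]>60:break
print(s["gripper_width"])
```

```text
-0.077 1.1 [ 1.  -1.2  6.2] [0.5471 0.0576 0.0399] 42.8
-0.0682 2.9 [-0.1 -2.9  7.1] [0.5474 0.066  0.04  ] 44.6
-0.064 4.2 [ 0.8 -4.2  7.2] [0.5476 0.0702 0.0399] 46.4
-0.0598 4.6 [-0.7 -4.6  7.3] [0.5478 0.0744 0.04  ] 48.2
-0.0556 4.2 [-0.3 -4.2  7.6] [0.5479 0.0786 0.04  ] 50.0
-0.0514 9.9 [-0.8 -9.9  9.3] [0.5481 0.0813 0.04  ] 51.8
-0.0507 12.3 [ -1.2 -12.3   9. ] [0.5482 0.0815 0.04  ] 52.1
-0.05 14.2 [ -2.  -14.1   9.5] [0.5482 0.0816 0.04  ] 52.4
-0.0493 16.3 [ -0.7 -16.3   9.9] [0.5482 0.0818 0.04  ] 52.7
-0.0486 18.6 [ -1.9 -18.5  10.4] [0.5482 0.0819 0.04  ] 53.0
-0.0479 21.8 [ -3.2 -21.7  10.8] [0.5483 0.082  0.04  ] 53.3
-0.0472 23.1 [ -2.1 -23.   12.5] [0.5483 0.0821 0.0399] 53.6
0.03922453673679675
```

Run:
```python
from h import *
a=manip.state();manip.dwell(1.0);b=manip.state()
print(np.round(b["contact_force"],1),np.abs(np.array(b["tool_pos"])-a["tool_pos"]).max(),b["gripper_width"],b["clock"])
c,st=snap("w7");c=cams.capture("side")
m=np.hstack([cv2.resize(c["image"][100:240,190:330],(390,390)),cv2.resize(cv2.imread("pics/w7.png"),(400,390))]);cv2.imwrite("pics/f.png",m)
```

```text
[ -1.8 -24.2  11.7] 2.4844170152790723e-05 0.03965931328329727 54.625
```

View pics/f.png

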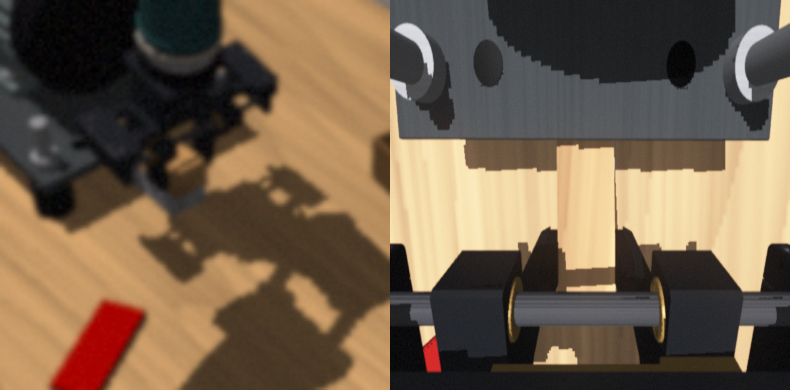

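The wrist view shows the wedge running straight in under the edge, at columns 557–615 with its midpoint matching the bedplate's (586). The push is steady at 24 N and nothing is moving, so I'm handing in.

```bash
python3 -c "
from h import *
order.close_job();s=manip.state();print(s['clock'],np.round(s['contact_force'],1),s['gripper_width'])"
```

```text
the job is handed in; nothing more can be done
the job is handed in; nothing more can be done
```

I packed the gap with all three steel plates and pushed the wedge in until it bound under the bedplate. I handed the job in at about 55 s, still gripping the wedge; no verdict is reported.

- **Gap and plates:** The gap measured 45.9 mm, so three plates left about 16 mm for the wedge. After each placing the plate tops were level at 9.8, 19.8 and 29.8 mm. The pack sits about 2 mm off the middle, with centres about 9, 9 and 13.5 mm outside the edge; the third is about 4 mm further out than the others.
- **Wedge:** It touched down on the pack at the expected height and stalled within about 4 mm of the predicted binding point. Over a 1 s hold the push stayed at about 24 N with essentially no movement. I estimate about 12 N against the bedplate, inferred rather than measured. The last view showed it central and in line.
- **Not checked:** I did not measure the wedge's tilt or the plates' positions after the push. No contact with the bystanders or look-alikes was seen, but I did not re-measure them.

One inspection view was tilted the wrong way and missed the pump; I used it to measure the third plate and the wedge instead.

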